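Seat the new pad of the brass key

TASK

The new pad of the brass key on the clamped clarinet joint has just been glued: press that key's touchpiece down gently with a fingertip until the pad is fully shut on its tone hole and keep it shut for a good two seconds, so the pad takes its seat. Let the key spring right up, press it shut a second time to see that the pad does not stick, then let go and draw back. Only push the key, never pick or pull it up; keep off its freshly glued pad cup and the tube, and leave the silvery keys and everything lying around as they are.

Things in the scene. Friction and masses are not known exactly. Their poses are not given: they have to be found in the camera images.
- clarinet: black clarinet joint, a level tube 40 mm thick and 377 mm long, fixed in a wooden holder (345x105 mm, end clamps 95 mm high). Origin 3 mm above the bench under the tube's middle; x along the tube, y across it to the keys' hinges (away from the robot), z up. Tube top 83 mm over the bench. It carries three equal keys 90 mm apart, one bare yellow brass, two silvery nickel; their order varies
- brass_key (a joint): angle of the only yellow brass key, rad: 0 = open at rest, 0.25 = pad meets its hole, 0.235 and more = shut, then the felt squeezes up to the stop at 0.35; negative = lifted. At the touchpiece: shut from 7.5 mm of downward travel, stop at 11 mm. A spring returns it: about 3 N to shut the pad, 4.5 N to reach the stop
- brass_touch_top (a point): centre of the top of the brass key's touchpiece, an oblong plate (17 mm along the tube, 30 mm across it, 4 mm thick), 108 mm above the bench at rest, over the tube, beside the round cup. Pressed, it sinks on an arc of 32 mm radius about the hinge. Its top slopes 0.25 rad at rest (lower towards the hinge), level when shut. The next key's cup is 46 mm away
- brass_touch: the brass key's touchpiece as a solid (where it is: see brass_touch_top); its origin lies on the key's hinge axis, midway between the posts, not in the plate
- brass_mount: the brass key complete with its two posts. Origin 3 mm above the bench under the tube's axis, midway between the posts, axes as the clarinet's; the touchpiece lies at x = -22 mm, y = about 0 (within 4 mm), the pad cup at x = +22 mm, y = 0, the hinge axis at y = +26.5 mm, z = 86.5 mm in it
- brass_cup: the brass key's pad cup, a domed disc 30 mm across with a tan leather pad under it, 44 mm along the tube from the touchpiece (x = +22 mm in the mount's frame), top about 104 mm above the bench; freshly glued, not to be touched. Its origin lies on the key's hinge axis, midway between the posts, not in the disc
- nickel_a_key (a joint): angle of one of the two silvery keys, of the same shape and size as the brass one; rad, 0 = open at rest, grows when pressed
- nickel_b_key (a joint): angle of the other silvery key; rad, 0 = open at rest, grows when pressed
- spring_hook: hand tool with an amber-brown handle and thin steel hook, 85 mm long, lying on the robot's side of the holder; a loose bystander, origin at the centre of its underside
- key_a: loose woodwind key with a round tan pad, 46x42x8 mm, lying flat on the robot's side of the holder; a loose bystander, origin at the centre of its underside
- key_e: loose woodwind key with a round tan pad and a long curved arm, 62x70x8 mm, lying flat just past the holder's right end; a loose bystander, origin at the centre of its underside
- glue_bottle: small white bottle with blue cap, 22x31x75 mm, standing behind the holder; a loose bystander, origin at the centre of its underside
- screwdriver_black: slim black screwdriver with brass head, 178 mm long and 16 mm thick, lying behind the holder; a loose bystander, origin at the centre of its underside
- powder_tin: red tin with black lid, 48 mm across and 51 mm high, standing well behind the holder; a loose bystander, origin at the centre of its underside

How it is judged:
By the outcome, as a careful person would: the job done as asked, in the order asked, and still so for the second after the job is handed in, with the robot touching nothing.
It also fails if it takes over 48 s, if anything falls off the work surface, if the arm or the gripper's body presses on something with over 40 N, if the wrist force passes 120 N, or if a joint passes its speed limit or range.

ROBOT

A 7-joint arm with a two-finger parallel gripper is mounted at the origin on a cart in front of the work surface, level with it; the furniture and walls round the work are solid. World frame = base frame: x ahead of the robot, y to its left, z up, the work surface at z = 0. Lengths are in m, angles in rad, forces in N, time in s.
With the tool pointing down it reaches from about 0.4 to 0.85 m from the base axis. Payload 6.9 kg.
Tool frame: the origin (TCP) lies between the finger pads; the fingertips stand 19 mm ahead of it and the grasp point (between the pads) is the TCP; z points along the fingers, y is the line along which they close (so a half turn about z gives the same grasp; the last joint's range is limited). The gripper opens to 85 mm and grips with 20 to 120 N. Pads are 22 mm wide; open, the fingers measure 114 mm over their backs; the gripper's body (76 mm by 85 mm) begins 54 mm behind the grasp point. The pads swing forward as they close: fully open they stand 13 mm farther back than shut.
Start: joints at [1.258, 0.507, -0.238, 1.5, 0.126, 1.149, -0.155], TCP at [0.254, -0.571, 0.25] pointing down, gripper open.
Joint ranges: [-3.08, 3.08], [-0.24, 2.05], [-1.43, 1.35], [0, 2.5], [-1.52, 4.66], [0.17, 1.96], [-2.89, 2.89]. Speed limits (rad/s): [2.39, 2.39, 3.14, 3.14, 3.14, 3.14, 3.14].

INTERFACE

Orientations are given as a unit quaternion [x, y, z, w].
In Python, from cell import ctrl gives the robot as it stands.
- The arm moves only by the shell command python3 -m jog 'ROWS' [FORCE]. ROWS is JSON, a list of rows, each an object of numbers: "tx", "ty", "tz": the shift along the tool's x, y, z as a fraction of full scale; "ax", "ay", "az": the turn, a rotation vector about the tool's x, y, z as a fraction of full scale; "gripper": the opening, from 0 (shut) to 1 (fully open). In form: [{"tx": .., "ty": .., "tz": .., "ax": .., "ay": .., "az": .., "gripper": ..}, ...]. A call has exactly 10 rows; each row is the pose to reach, as a shift and turn from the pose commanded when the call began, along the tool's axes at that moment; what a row does not reach only later rows make up. Full scale, the value 1, is 50 cm for a shift and 120 degrees for a turn. A row lasts 1/12 s, in which the tool goes at most 41.7 mm and 7.16 degrees, less where a joint would pass 70% of its speed; a pose out of reach is approached as far as the arm can. A call with a number of a shift or a turn outside -1 to 1 is refused whole. A call with a gripper value outside its range is refused whole. The fingers move at their own pace and stop on an object; FORCE is the grip in N (left out, the last holds). Time passes only in rows, so rows that repeat a pose let the fingers close, or fill a call up. It gives the time, the measured TCP pose, the force, the opening and the grip force at its end, in the units of the state.
- ctrl.observe(): the state, without advancing time (a new reading comes with each control period).
- ctrl.read_camera(name): name is "scene" or "side" or "wrist"; returns a dict with "image" (480x640x3 uint8, red, green, blue), "fovy" (degrees; the focal length in pixels is half the picture's height over the tangent of half this angle, whatever the lens; pixels are square), "cx", "cy" (the principal point, pixels), "eye" and "attitude" of the camera in the world. Camera axes: x right, y up, looking along -z (the intrinsics and any distortion apply to the point x, -y, -z); pixel columns grow to the right and rows downward; lengths in m; the calibration is good to about 2 mm. The wrist camera is an equidistant fisheye: a pixel r from the principal point sees the ray r / f radians off the axis. A picture is of the moment at which its call begins. There is no depth.
- ctrl.job_done(): hands the job in; it is judged then, once.
Trained networks look in a picture, given as the dict that the camera call returned (one of the last four; its "shot" number tells which), for a name from the list of things; names that differ only in an ending like _2 or _b are one class to them, and where a whole thing is asked for, a point or a joint stands for the part that bears it (a point fixed in the world has none). Each returns a list of dicts, best first, with "conf" (0 to 1); they miss things now and then, are a little off and sometimes report something else, mostly with a low value. They report only what shows in the picture. A call takes as long as a camera call.
- ctrl.recognise(picture, thing): "location" ([x, y, z] in m, in the coordinates of the camera as it stood for that picture, good to about 4 mm: the middle of the surface that is visible of it).
- ctrl.outline_of(picture, thing): "pixels" (480x640 bool, what is visible of it).
The state is a dict: "clock": time; "q": joint angles; "qvel": joint speeds; "joint_torque": joint torques, N m; "tool_pos": TCP position; "ee_rot": TCP orientation; "ft_force": force on the tool from outside, world axes, zero at the start; "wrist_torque": the same for the moment, N m; "finger_gap": finger opening in m; "finger_force": force on a finger pad.
Only numpy, scipy, OpenCV 4.12 (cv2) and the standard library are available. Lean on these libraries where they do the work, as an engineer would, in place of code of your own. Each camera call takes 0.05 s, during which the arm holds its last target. There are 200 camera calls.

## Working session

There is one attempt and no reset: what is moved stays moved. The work goes in short steps, Python scripts to look and compute and a shell command to move; the robot and the scene stay as the last step left them, time stands still between calls to the robot, and variables do not carry over. Pictures are saved under pics/ and viewed, at most 13 in all, crops included, and the job is handed in when it is done.

```bash
mkdir -p pics; cat > h.py <<'E'
import numpy as np, cv2
from cell import ctrl
from scipy.spatial.transform import Rotation as R
def rot(a):
    a=np.array(a,float)
    return a if a.shape==(3,3) else R.from_quat(a).as_matrix()
def world(p,loc): return np.array(p["eye"])+rot(p["attitude"])@np.array(loc)
def save(p,n): cv2.imwrite("pics/"+n,p["image"][:,:,::-1])
E
python3 - <<'E'
from h import *
s=ctrl.observe(); print(s["tool_pos"],s["ee_rot"],s["clock"],s["ft_force"],s["finger_gap"])
for c in ["scene","side"]:
    p=ctrl.read_camera(c); save(p,c+"0.png"); print(c,p["fovy"],p["eye"],p["attitude"])
    for n in ["clarinet","brass_touch","brass_touch_top","brass_cup","brass_mount","nickel_a_key"]:
        for d in ctrl.recognise(p,n)[:3]: print(n,round(d["conf"],2),world(p,d["location"]).round(4))
E
```

```text
[ 0.25333723 -0.57084653  0.24942475] [ 9.78258056e-01  2.07389439e-01 -1.87794781e-04 -8.72100947e-04] 0.0 [ 0.29240022 -0.67347964  0.17591351] 0.08545915214563228
scene 47.0009185453723 [0.07638961 0.33434929 0.58986703] [-0.1483387   0.47702636  0.82629302 -0.26015634]
clarinet 0.88 [ 0.5734 -0.2965  0.026 ]
brass_touch 0.52 [ 0.56   -0.398   0.1059]
brass_touch_top 0.57 [ 0.5595 -0.3981  0.1072]
brass_mount 0.49 [ 0.5638 -0.4323  0.1007]
nickel_a_key 0.77 [ 0.6036 -0.2598  0.0986]
side 50.986120095744766 [ 0.28435062 -1.06436026  0.4807828 ] [ 0.50207695 -0.10263693 -0.17911016  0.83982376]
clarinet 0.88 [ 0.5518 -0.4635  0.033 ]
clarinet 0.74 [ 0.7582 -0.2348  0.0326]
clarinet 0.48 [ 0.5229 -0.5542  0.0097]
brass_touch 0.55 [ 0.5197 -0.5554  0.0085]
brass_touch 0.45 [ 0.5649 -0.4079  0.1094]
brass_touch_top 0.64 [ 0.567  -0.402   0.1044]
brass_cup 0.26 [ 0.5633 -0.4415  0.099 ]
brass_cup 0.15 [ 0.5571 -0.46    0.0339]
nickel_a_key 0.52 [ 0.6107 -0.2701  0.1003]
```

View pics/scene0.png

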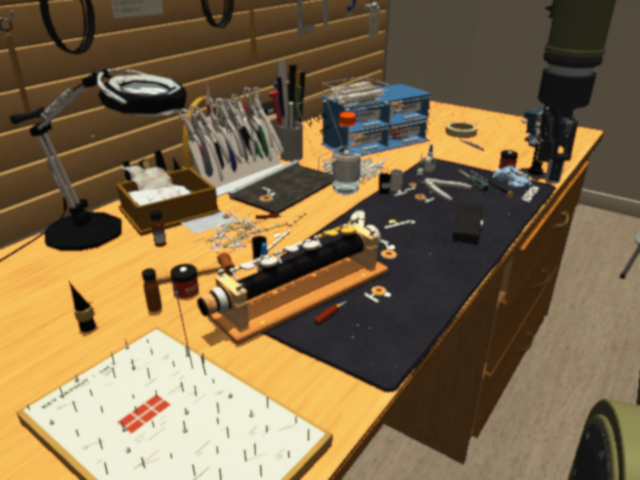

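View pics/side0.png

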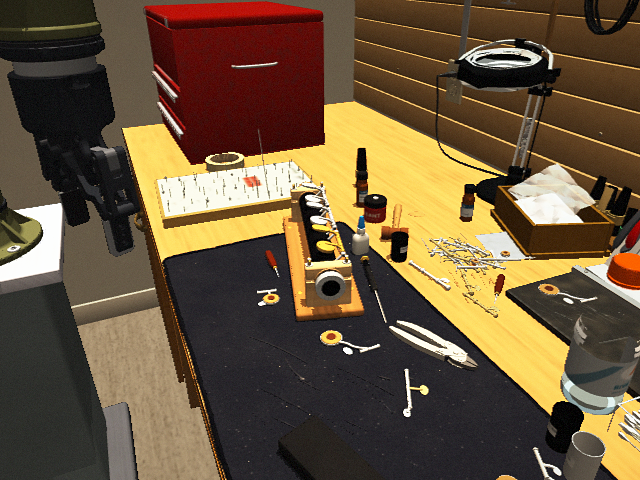

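The brass key is the one at the right end: in the side view its cup is at about (325,248) and its touchpiece at about (320,227), and the nickel keys lie beyond it. I'll move above it with the fingers shut.

```bash
python3 -m jog '[{"tx":0.07,"ty":-0.006,"az":0.04,"gripper":0},{"tx":0.14,"ty":-0.012,"az":0.08,"gripper":0},{"tx":0.21,"ty":-0.018,"az":0.12,"gripper":0},{"tx":0.28,"ty":-0.024,"az":0.16,"gripper":0},{"tx":0.35,"ty":-0.03,"az":0.2,"gripper":0},{"tx":0.42,"ty":-0.036,"az":0.24,"gripper":0},{"tx":0.49,"ty":-0.042,"az":0.28,"gripper":0},{"tx":0.56,"ty":-0.048,"az":0.325,"gripper":0},{"tx":0.64,"ty":-0.055,"az":0.325,"gripper":0},{"tx":0.68,"ty":-0.061,"az":0.325,"gripper":0}]'
cat > look.py <<'E'
from h import *
import sys
s=ctrl.observe(); print(s["tool_pos"],R.from_quat(s["ee_rot"]).as_matrix().round(3).tolist(),s["clock"],s["ft_force"],s["finger_gap"])
for c in ["wrist","side","scene"]:
    p=ctrl.read_camera(c); save(p,c+sys.argv[1]+".png"); print(c,p["fovy"],p["cx"],p["cy"],p["eye"])
    for n in ["brass_touch","brass_touch_top","brass_cup","nickel_a_key"]:
        for d in ctrl.recognise(p,n)[:2]: print(n,round(d["conf"],2),world(p,d["location"]).round(4))
    if c=="wrist": np.savez("w"+sys.argv[1],eye=p["eye"],att=rot(p["attitude"]),f=240/np.tan(np.radians(p["fovy"]/2)),c=[p["cx"],p["cy"]])
E
python3 look.py 1
```

```text
[ 0.25356634 -0.57126908  0.25031503] [[0.914, 0.406, 0.0], [0.406, -0.914, -0.0], [0.0, 0.0, -1.0]] 0.7 [-0.26192209  0.36573644 -0.57259368] 0.08523775105421237
wrist 65.70646984690485 320.85527533627936 246.2855735435779 [ 0.3245914  -0.54035297  0.37609599]
side 50.986120095744766 326.6997606620283 235.47518701533903 [ 0.28435062 -1.06436026  0.4807828 ]
brass_cup 0.74 [ 0.5471 -0.4511  0.1021]
nickel_a_key 0.48 [ 0.6147 -0.2713  0.0977]
scene 47.0009185453723 319.7840907502162 245.09491386054273 [0.07638961 0.33434929 0.58986703]
brass_touch 0.37 [ 0.5608 -0.3953  0.1034]
brass_touch_top 0.51 [ 0.5606 -0.4     0.1055]
brass_cup 0.4 [ 0.5468 -0.4326  0.0977]
nickel_a_key 0.69 [ 0.6033 -0.2617  0.0978]
nickel_a_key 0.69 [ 0.5605 -0.4335  0.1011]validation failed for argument at $[0]...
```

View pics/wrist1.png

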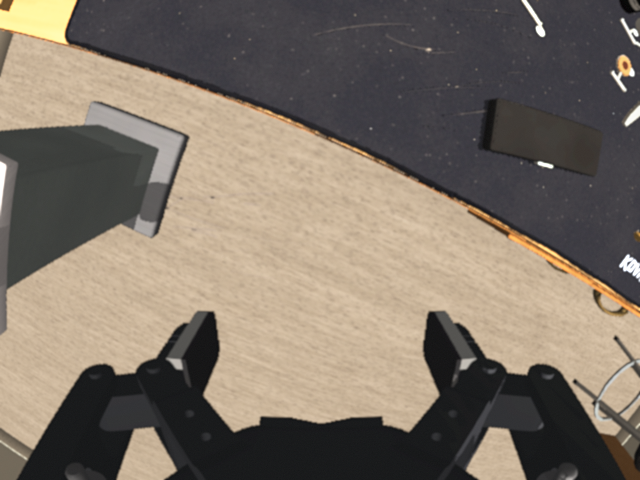

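The move was refused because the rows lacked some keys; the wrist view still shows only the bench edge. I'll resend with all the keys and stop a little short, since the camera sits ahead of the tool.

```bash
python3 -m jog '[{"tx":0.06,"ty":-0.006,"tz":0,"ax":0,"ay":0,"az":0.04,"gripper":0},{"tx":0.12,"ty":-0.012,"tz":0,"ax":0,"ay":0,"az":0.08,"gripper":0},{"tx":0.18,"ty":-0.018,"tz":0,"ax":0,"ay":0,"az":0.12,"gripper":0},{"tx":0.24,"ty":-0.024,"tz":0,"ax":0,"ay":0,"az":0.16,"gripper":0},{"tx":0.30,"ty":-0.03,"tz":0,"ax":0,"ay":0,"az":0.2,"gripper":0},{"tx":0.36,"ty":-0.036,"tz":0,"ax":0,"ay":0,"az":0.24,"gripper":0},{"tx":0.42,"ty":-0.042,"tz":0,"ax":0,"ay":0,"az":0.28,"gripper":0},{"tx":0.48,"ty":-0.048,"tz":0,"ax":0,"ay":0,"az":0.325,"gripper":0},{"tx":0.54,"ty":-0.055,"tz":0,"ax":0,"ay":0,"az":0.325,"gripper":0},{"tx":0.58,"ty":-0.061,"tz":0,"ax":0,"ay":0,"az":0.325,"gripper":0}]' && python3 look.py 2
```

```text
clock: 2.28
tool_pos: [0.5094, -0.423, 0.2502]
ee_rot: [0.992, -0.13, 0.001, -0.001]
ft_force: [-0.3, 0.3, 0.3]
finger_gap: -0.0003
finger_force: 0.0
[ 0.50944208 -0.42298074  0.25018839] [[0.966, -0.257, 0.001], [-0.257, -0.966, 0.001], [0.001, -0.001, -1.0]] 2.2833 [-0.33570819  0.2822195   0.32755735] -0.00034053986830235976
wrist 65.70646984690485 320.85527533627936 246.2855735435779 [ 0.58434867 -0.44357045  0.37604945]
brass_touch 0.61 [ 0.5666 -0.3975  0.1118]
brass_touch_top 0.83 [ 0.5633 -0.3995  0.1084]
brass_cup 0.8 [ 0.5523 -0.4454  0.1044]
nickel_a_key 0.7 [ 0.6077 -0.265   0.1057]
side 50.986120095744766 326.6997606620283 235.47518701533903 [ 0.28435062 -1.06436026  0.4807828 ]
brass_touch_top 0.57 [ 0.5678 -0.4035  0.1067]
brass_cup 0.46 [ 0.5525 -0.4519  0.0977]
nickel_a_key 0.47 [ 0.6085 -0.2698  0.0983]
scene 47.0009185453723 319.7840907502162 245.09491386054273 [0.07638961 0.33434929 0.58986703]
brass_touch 0.45 [ 0.5593 -0.3936  0.1051]
brass_cup 0.45 [ 0.5457 -0.4354  0.0962]
nickel_a_key 0.65 [ 0.6029 -0.2636  0.096 ]
nickel_a_key 0.41 [ 0.5744 -0.2964  0.0277]
```

View pics/wrist2.png

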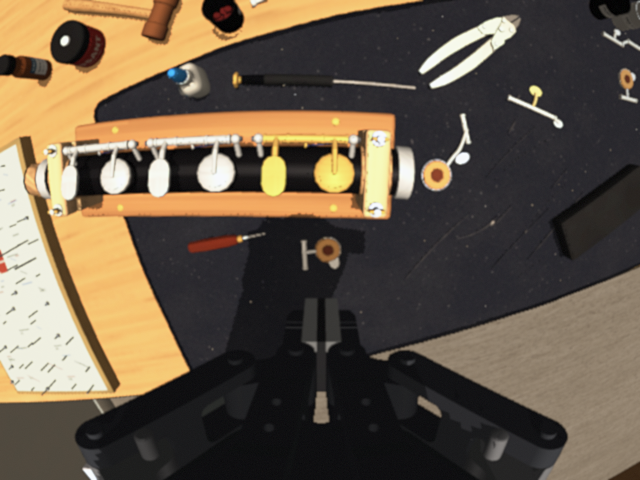

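The wrist view is clear. The brass touchpiece is the yellow oblong at about (273,175), its cup is at (333,172), and the tube runs along the image rows. Next I'll unproject these points.

```bash
python3 - <<'E'
from h import *
p=ctrl.read_camera("wrist"); f=240/np.tan(np.radians(p["fovy"]/2)); A=rot(p["attitude"]); e=np.array(p["eye"])
im=p["image"].astype(int); m=((im[:,:,0]>140)&(im[:,:,1]>110)&(im[:,:,2]<90)).astype(np.uint8)
n,l,st,ce=cv2.connectedComponentsWithStats(m)
for i in range(1,n):
    if st[i,4]>150 and 150<ce[i][1]<200: print(st[i],ce[i])
def un(u,v,z):
    x=u-p["cx"];y=v-p["cy"];r=np.hypot(x,y);t=r/f
    d=A@np.array([np.sin(t)*x/r,-np.sin(t)*y/r,-np.cos(t)]); return e+d*(z-e[2])/d[2]
for n in ["brass_touch_top","brass_cup"]:
    for d in ctrl.outline_of(p,n)[:1]:
        v,u=np.nonzero(d["pixels"]); print(n,d["conf"],u.min(),u.max(),v.min(),v.max(),u.mean(),v.mean())
for q in [(273,157,.108),(273,194,.11),(262,175,.108),(285,175,.108),(273,175,.108),(333,172,.104),(215,172,.104),(116,175,.104),(300,140,.0895)]: print(q,un(*q).round(4))
E
```

```text
[263 187  95  24 167] [319.4251497  194.17365269]
brass_touch_top 0.75 256 279 153 192 267.7156983930779 172.65760197775032
brass_cup 0.74 309 347 150 188 328.1372727272727 169.67909090909092
(273, 157, 0.108) [ 0.5729 -0.4088  0.108 ]
(273, 194, 0.11) [ 0.547  -0.4014  0.11  ]
(262, 175, 0.108) [ 0.5625 -0.3973  0.108 ]
(285, 175, 0.108) [ 0.5578 -0.4135  0.108 ]
(273, 175, 0.108) [ 0.5602 -0.4051  0.108 ]
(333, 172, 0.104) [ 0.5503 -0.4476  0.104 ]
(215, 172, 0.104) [ 0.5748 -0.3626  0.104 ]
(116, 175, 0.104) [ 0.5996 -0.2792  0.104 ]
(300, 140, 0.0895) [ 0.5793 -0.4297  0.0895]
```

```bash
python3 -c "
import cv2;i=cv2.imread('pics/wrist2.png')[120:220,210:370];cv2.imwrite('pics/c2.png',cv2.resize(i,None,fx=5,fy=5,interpolation=2))"
```

```text
(no output)
```

View pics/c2.png

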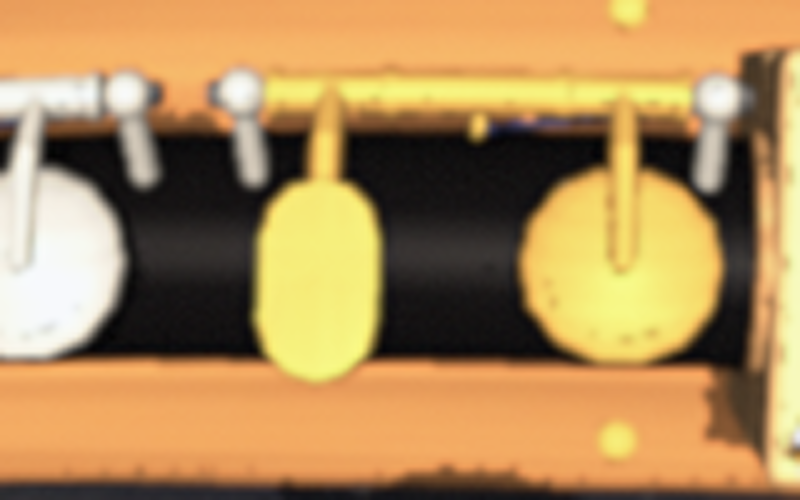

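The touchpiece centre is at about (0.563, -0.401) and the cup at (0.553, -0.445). The picture shows the oblong plate with both posts at the hinge side. I'll move above it with the tips about 35 mm up, then check.

```bash
python3 -m jog '[{"tx":0.02,"ty":-0.02,"tz":0,"ax":0,"ay":0,"az":0,"gripper":0},{"tx":0.05,"ty":-0.04,"tz":0,"ax":0,"ay":0,"az":0,"gripper":0},{"tx":0.08,"ty":-0.06,"tz":0.02,"ax":0,"ay":0,"az":0,"gripper":0},{"tx":0.098,"ty":-0.077,"tz":0.06,"ax":0,"ay":0,"az":0,"gripper":0},{"tx":0.098,"ty":-0.077,"tz":0.1,"ax":0,"ay":0,"az":0,"gripper":0},{"tx":0.098,"ty":-0.077,"tz":0.14,"ax":0,"ay":0,"az":0,"gripper":0},{"tx":0.098,"ty":-0.077,"tz":0.17,"ax":0,"ay":0,"az":0,"gripper":0},{"tx":0.098,"ty":-0.077,"tz":0.18,"ax":0,"ay":0,"az":0,"gripper":0},{"tx":0.098,"ty":-0.077,"tz":0.18,"ax":0,"ay":0,"az":0,"gripper":0},{"tx":0.098,"ty":-0.077,"tz":0.18,"ax":0,"ay":0,"az":0,"gripper":0}]' && python3 look.py 3 && python3 -c "
import cv2;i=cv2.imread('pics/side3.png')[150:310,230:430];cv2.imwrite('pics/c3.png',cv2.resize(i,None,fx=3,fy=3,interpolation=2))"
```

```text
clock: 4.02
tool_pos: [0.5644, -0.4008, 0.1603]
ee_rot: [0.991, -0.131, 0.0, -0.0]
ft_force: [-0.1, 0.4, 0.5]
finger_gap: 0.0001
finger_force: 0.0
[ 0.56438982 -0.40082593  0.16028369] [[0.966, -0.259, 0.0], [-0.259, -0.966, 0.0], [0.0, -0.0, -1.0]] 4.0167 [-0.11479736  0.40139974  0.49275444] 5.041409968521719e-05
wrist 65.70646984690485 320.85527533627936 246.2855735435779 [ 0.63943557 -0.42141206  0.28609987]
brass_touch 0.8 [ 0.5701 -0.3995  0.1093]
brass_touch 0.57 [ 0.4704 -0.4183  0.0096]
brass_touch_top 0.61 [ 0.5637 -0.402   0.1051]
brass_cup 0.8 [ 0.553  -0.4436  0.1011]
nickel_a_key 0.95 [ 0.6089 -0.2664  0.1058]
side 50.986120095744766 326.6997606620283 235.47518701533903 [ 0.28435062 -1.06436026  0.4807828 ]
brass_touch 0.64 [ 0.5645 -0.4053  0.1068]
brass_touch_top 0.45 [ 0.5677 -0.4033  0.1077]
brass_cup 0.53 [ 0.5503 -0.4512  0.0969]
nickel_a_key 0.64 [ 0.5992 -0.2666  0.1025]
scene 47.0009185453723 319.7840907502162 245.09491386054273 [0.07638961 0.33434929 0.58986703]
brass_cup 0.49 [ 0.5455 -0.4349  0.0996]
nickel_a_key 0.72 [ 0.5998 -0.263   0.0955]
nickel_a_key 0.5 [ 0.4999 -0.3003  0.0119]
```

View pics/wrist3.png

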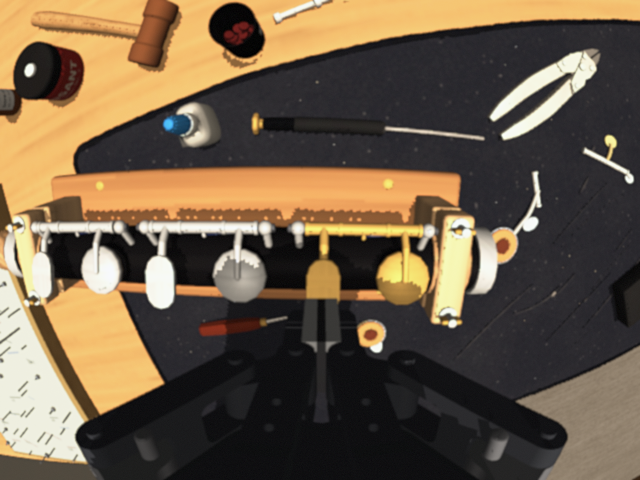

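View pics/c3.png

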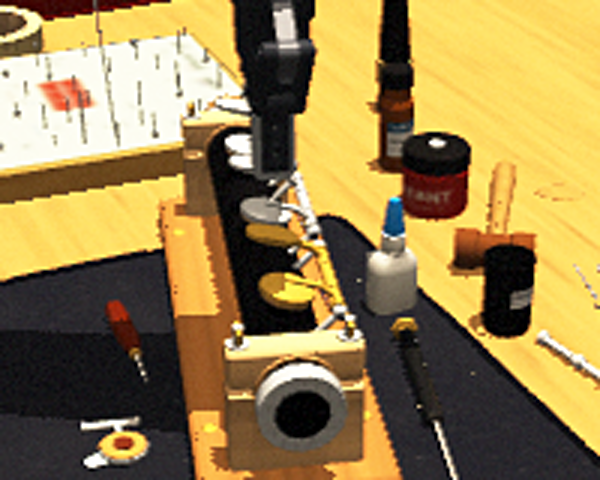

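The fingertip is directly over the plate: both span columns 307–340, and the cup at (403,275) is well clear. I'll descend and press to a tip height of about 99 mm.

```bash
python3 -m jog '[{"tx":-0.002,"ty":0,"tz":0.02,"ax":0,"ay":0,"az":0,"gripper":0},{"tx":-0.003,"ty":0,"tz":0.04,"ax":0,"ay":0,"az":0,"gripper":0},{"tx":-0.003,"ty":0,"tz":0.055,"ax":0,"ay":0,"az":0,"gripper":0},{"tx":-0.003,"ty":0,"tz":0.06,"ax":0,"ay":0,"az":0,"gripper":0},{"tx":-0.003,"ty":0,"tz":0.065,"ax":0,"ay":0,"az":0,"gripper":0},{"tx":-0.003,"ty":0,"tz":0.07,"ax":0,"ay":0,"az":0,"gripper":0},{"tx":-0.003,"ty":0,"tz":0.075,"ax":0,"ay":0,"az":0,"gripper":0},{"tx":-0.003,"ty":0,"tz":0.08,"ax":0,"ay":0,"az":0,"gripper":0},{"tx":-0.003,"ty":0,"tz":0.084,"ax":0,"ay":0,"az":0,"gripper":0},{"tx":-0.003,"ty":0,"tz":0.084,"ax":0,"ay":0,"az":0,"gripper":0}]' && python3 - <<'E'
from h import *
for k in range(4):
    p=ctrl.read_camera("side"); s=ctrl.observe(); print(s["tool_pos"],s["ft_force"])
i=p["image"][150:310,230:430,::-1]; cv2.imwrite("pics/c4.png",cv2.resize(i,None,fx=3,fy=3,interpolation=2))
E
```

```text
clock: 5.6
tool_pos: [0.5614, -0.4008, 0.1185]
ee_rot: [0.991, -0.131, -0.001, -0.0]
ft_force: [-4.5, 2.3, 8.5]
finger_gap: 0.0001
finger_force: 4.0
[ 0.56147365 -0.40079329  0.11874893] [-4.27205197  1.88309136  7.60829309]
[ 0.56155438 -0.40083478  0.11894977] [-4.38638659  1.27728635  6.17103649]
[ 0.56157495 -0.40082951  0.1190285 ] [-2.95195525  1.42991352  7.81584367]
[ 0.56159523 -0.40082265  0.11905737] [-4.65065501  2.34273934  8.32859265]
```

View pics/c4.png

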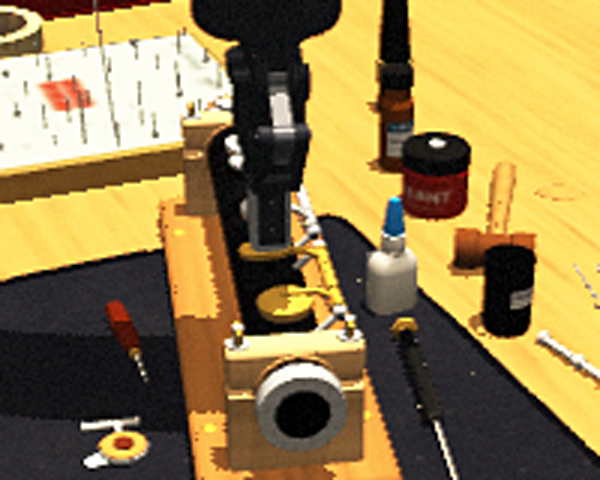

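The key is down and looks level, and the cup is on its hole. The side force comes from the plate's arc dragging the tip about 3 mm toward the robot. I'll follow that shift to relieve it, and hold.

```bash
python3 -m jog '[{"tx":-0.001,"ty":0,"tz":0,"ax":0,"ay":0,"az":0,"gripper":0},{"tx":-0.002,"ty":0,"tz":0,"ax":0,"ay":0,"az":0,"gripper":0},{"tx":-0.003,"ty":0,"tz":0,"ax":0,"ay":0,"az":0,"gripper":0},{"tx":-0.004,"ty":0,"tz":0,"ax":0,"ay":0,"az":0,"gripper":0},{"tx":-0.005,"ty":0,"tz":0,"ax":0,"ay":0,"az":0,"gripper":0},{"tx":-0.006,"ty":0,"tz":0,"ax":0,"ay":0,"az":0,"gripper":0},{"tx":-0.006,"ty":0,"tz":0,"ax":0,"ay":0,"az":0,"gripper":0},{"tx":-0.006,"ty":0,"tz":0,"ax":0,"ay":0,"az":0,"gripper":0},{"tx":-0.006,"ty":0,"tz":0,"ax":0,"ay":0,"az":0,"gripper":0},{"tx":-0.006,"ty":0,"tz":0,"ax":0,"ay":0,"az":0,"gripper":0}]' && python3 - <<'E'
from h import *
for k in range(4):
    p=ctrl.read_camera("wrist"); s=ctrl.observe(); print(s["tool_pos"],s["ft_force"])
i=p["image"][180:380,200:460,::-1]; cv2.imwrite("pics/c5.png",cv2.resize(i,None,fx=3,fy=3,interpolation=2))
E
```

```text
clock: 6.63
tool_pos: [0.5595, -0.4002, 0.1184]
ee_rot: [0.991, -0.131, 0.0, 0.0]
ft_force: [2.9, -0.9, 4.1]
finger_gap: 0.0003
finger_force: 2.0
[ 0.55939419 -0.40018107  0.11833896] [ 1.80421729 -1.64318645  4.54669462]
[ 0.55936731 -0.4001348   0.11832416] [ 2.95674367 -1.66155837  3.11468973]
[ 0.55936089 -0.40017391  0.11831315] [ 3.42562602 -1.83786721  3.92478389]
[ 0.55932051 -0.40014527  0.11829452] [ 2.54798362 -0.96565915  5.3647296 ]
```

View pics/c5.png

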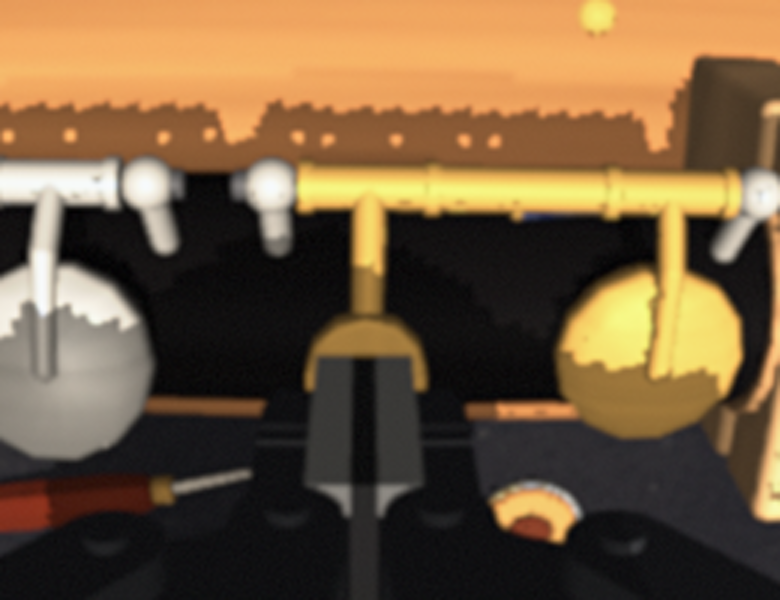

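The tip is on the plate only, the cup is seated, and about 4 N is above the 3 N shut force. I'll hold for about 2.5 s.

```bash
python3 -m jog '[{"tx":0.001,"ty":0,"tz":0,"ax":0,"ay":0,"az":0,"gripper":0},{"tx":0.001,"ty":0,"tz":0,"ax":0,"ay":0,"az":0,"gripper":0},{"tx":0.001,"ty":0,"tz":0,"ax":0,"ay":0,"az":0,"gripper":0},{"tx":0.001,"ty":0,"tz":0,"ax":0,"ay":0,"az":0,"gripper":0},{"tx":0.001,"ty":0,"tz":0,"ax":0,"ay":0,"az":0,"gripper":0},{"tx":0.001,"ty":0,"tz":0,"ax":0,"ay":0,"az":0,"gripper":0},{"tx":0.001,"ty":0,"tz":0,"ax":0,"ay":0,"az":0,"gripper":0},{"tx":0.001,"ty":0,"tz":0,"ax":0,"ay":0,"az":0,"gripper":0},{"tx":0.001,"ty":0,"tz":0,"ax":0,"ay":0,"az":0,"gripper":0},{"tx":0.001,"ty":0,"tz":0,"ax":0,"ay":0,"az":0,"gripper":0}]'
python3 -m jog '[{"tx":0,"ty":0,"tz":0,"ax":0,"ay":0,"az":0,"gripper":0},{"tx":0,"ty":0,"tz":0,"ax":0,"ay":0,"az":0,"gripper":0},{"tx":0,"ty":0,"tz":0,"ax":0,"ay":0,"az":0,"gripper":0},{"tx":0,"ty":0,"tz":0,"ax":0,"ay":0,"az":0,"gripper":0},{"tx":0,"ty":0,"tz":0,"ax":0,"ay":0,"az":0,"gripper":0},{"tx":0,"ty":0,"tz":0,"ax":0,"ay":0,"az":0,"gripper":0},{"tx":0,"ty":0,"tz":0,"ax":0,"ay":0,"az":0,"gripper":0},{"tx":0,"ty":0,"tz":0,"ax":0,"ay":0,"az":0,"gripper":0},{"tx":0,"ty":0,"tz":0,"ax":0,"ay":0,"az":0,"gripper":0},{"tx":0,"ty":0,"tz":0,"ax":0,"ay":0,"az":0,"gripper":0}]'
python3 -m jog '[{"tx":0,"ty":0,"tz":0,"ax":0,"ay":0,"az":0,"gripper":0},{"tx":0,"ty":0,"tz":0,"ax":0,"ay":0,"az":0,"gripper":0},{"tx":0,"ty":0,"tz":0,"ax":0,"ay":0,"az":0,"gripper":0},{"tx":0,"ty":0,"tz":0,"ax":0,"ay":0,"az":0,"gripper":0},{"tx":0,"ty":0,"tz":0,"ax":0,"ay":0,"az":0,"gripper":0},{"tx":0,"ty":0,"tz":0,"ax":0,"ay":0,"az":0,"gripper":0},{"tx":0,"ty":0,"tz":0,"ax":0,"ay":0,"az":0,"gripper":0},{"tx":0,"ty":0,"tz":0,"ax":0,"ay":0,"az":0,"gripper":0},{"tx":0,"ty":0,"tz":0,"ax":0,"ay":0,"az":0,"gripper":0},{"tx":0,"ty":0,"tz":0,"ax":0,"ay":0,"az":0,"gripper":0}]'
```

```text
clock: 7.67
tool_pos: [0.5594, -0.4002, 0.1182]
ee_rot: [0.991, -0.131, -0.0, -0.0]
ft_force: [0.3, -0.7, 4.8]
finger_gap: -0.0
finger_force: 2.5
clock: 8.5
tool_pos: [0.5594, -0.4001, 0.1182]
ee_rot: [0.991, -0.131, -0.0, -0.0]
ft_force: [0.2, 0.0, 4.7]
finger_gap: -0.0
finger_force: 2.5
clock: 9.33
tool_pos: [0.5594, -0.4001, 0.1182]
ee_rot: [0.991, -0.131, -0.0, -0.0]
ft_force: [0.6, -0.6, 5.0]
finger_gap: -0.0003
finger_force: 2.5
```

Vertical force is 4.8 N, which is clearly shut, and it has been held for over 3 s. I'll lift clear and check the key springs up.

```bash
python3 -m jog '[{"tx":0,"ty":0,"tz":-0.005,"ax":0,"ay":0,"az":0,"gripper":0},{"tx":0,"ty":0,"tz":-0.01,"ax":0,"ay":0,"az":0,"gripper":0},{"tx":0,"ty":0,"tz":-0.016,"ax":0,"ay":0,"az":0,"gripper":0},{"tx":0,"ty":0,"tz":-0.024,"ax":0,"ay":0,"az":0,"gripper":0},{"tx":0,"ty":0,"tz":-0.036,"ax":0,"ay":0,"az":0,"gripper":0},{"tx":0,"ty":0,"tz":-0.05,"ax":0,"ay":0,"az":0,"gripper":0},{"tx":0,"ty":0,"tz":-0.06,"ax":0,"ay":0,"az":0,"gripper":0},{"tx":0,"ty":0,"tz":-0.06,"ax":0,"ay":0,"az":0,"gripper":0},{"tx":0,"ty":0,"tz":-0.06,"ax":0,"ay":0,"az":0,"gripper":0},{"tx":0,"ty":0,"tz":-0.06,"ax":0,"ay":0,"az":0,"gripper":0}]' && python3 - <<'E'
from h import *
for k in range(2): p=ctrl.read_camera("side")
i=p["image"][150:310,230:430,::-1]; cv2.imwrite("pics/c6.png",cv2.resize(i,None,fx=3,fy=3,interpolation=2))
E
```

```text
clock: 10.17
tool_pos: [0.5595, -0.4001, 0.1482]
ee_rot: [0.991, -0.131, -0.0, -0.0]
ft_force: [0.3, -0.2, -0.1]
finger_gap: -0.0003
finger_force: 0.0
```

View pics/c6.png

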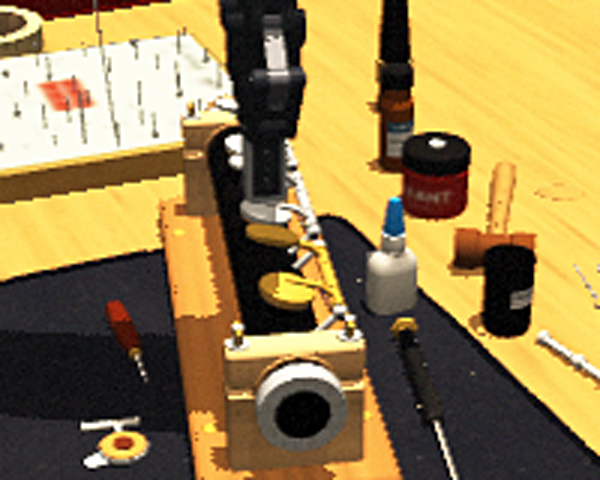

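The key has sprung back up: plate and cup are tilted as before at about (272,235) and (290,290). For the second press I'll start 3 mm farther in and follow the arc back toward the robot.

```bash
python3 -m jog '[{"tx":0.004,"ty":0,"tz":0.015,"ax":0,"ay":0,"az":0,"gripper":0},{"tx":0.006,"ty":0,"tz":0.03,"ax":0,"ay":0,"az":0,"gripper":0},{"tx":0.006,"ty":0,"tz":0.036,"ax":0,"ay":0,"az":0,"gripper":0},{"tx":0.005,"ty":0,"tz":0.041,"ax":0,"ay":0,"az":0,"gripper":0},{"tx":0.004,"ty":0,"tz":0.046,"ax":0,"ay":0,"az":0,"gripper":0},{"tx":0.002,"ty":0,"tz":0.051,"ax":0,"ay":0,"az":0,"gripper":0},{"tx":0.001,"ty":0,"tz":0.056,"ax":0,"ay":0,"az":0,"gripper":0},{"tx":0,"ty":0,"tz":0.06,"ax":0,"ay":0,"az":0,"gripper":0},{"tx":0,"ty":0,"tz":0.06,"ax":0,"ay":0,"az":0,"gripper":0},{"tx":0,"ty":0,"tz":0.06,"ax":0,"ay":0,"az":0,"gripper":0}]'
python3 -m jog '[{"tx":0,"ty":0,"tz":0,"ax":0,"ay":0,"az":0,"gripper":0},{"tx":0,"ty":0,"tz":0,"ax":0,"ay":0,"az":0,"gripper":0},{"tx":0,"ty":0,"tz":0,"ax":0,"ay":0,"az":0,"gripper":0},{"tx":0,"ty":0,"tz":0,"ax":0,"ay":0,"az":0,"gripper":0},{"tx":0,"ty":0,"tz":0,"ax":0,"ay":0,"az":0,"gripper":0},{"tx":0,"ty":0,"tz":0,"ax":0,"ay":0,"az":0,"gripper":0},{"tx":0,"ty":0,"tz":0,"ax":0,"ay":0,"az":0,"gripper":0},{"tx":0,"ty":0,"tz":0,"ax":0,"ay":0,"az":0,"gripper":0},{"tx":0,"ty":0,"tz":0,"ax":0,"ay":0,"az":0,"gripper":0},{"tx":0,"ty":0,"tz":0,"ax":0,"ay":0,"az":0,"gripper":0}]'
```

```text
clock: 11.1
tool_pos: [0.5594, -0.4, 0.1188]
ee_rot: [0.991, -0.131, -0.0, -0.0]
ft_force: [-2.2, 2.9, 6.2]
finger_gap: 0.0003
finger_force: 3.2
clock: 11.93
tool_pos: [0.5595, -0.4, 0.1189]
ee_rot: [0.991, -0.131, -0.0, -0.0]
ft_force: [-3.2, 2.3, 7.4]
finger_gap: -0.0
finger_force: 3.1
```

It's slightly less deep than the first press (118.9 mm against 118.2 mm) with some drag. I'll ease toward the robot and down a touch so it is certainly shut, then check.

```bash
python3 -m jog '[{"tx":-0.001,"ty":0,"tz":0,"ax":0,"ay":0,"az":0,"gripper":0},{"tx":-0.002,"ty":0,"tz":0.001,"ax":0,"ay":0,"az":0,"gripper":0},{"tx":-0.003,"ty":0,"tz":0.001,"ax":0,"ay":0,"az":0,"gripper":0},{"tx":-0.004,"ty":0,"tz":0.001,"ax":0,"ay":0,"az":0,"gripper":0},{"tx":-0.004,"ty":0,"tz":0.001,"ax":0,"ay":0,"az":0,"gripper":0},{"tx":-0.004,"ty":0,"tz":0.001,"ax":0,"ay":0,"az":0,"gripper":0},{"tx":-0.004,"ty":0,"tz":0.001,"ax":0,"ay":0,"az":0,"gripper":0},{"tx":-0.004,"ty":0,"tz":0.001,"ax":0,"ay":0,"az":0,"gripper":0},{"tx":-0.004,"ty":0,"tz":0.001,"ax":0,"ay":0,"az":0,"gripper":0},{"tx":-0.004,"ty":0,"tz":0.001,"ax":0,"ay":0,"az":0,"gripper":0}]' && python3 - <<'E'
from h import *
p=ctrl.read_camera("side")
i=p["image"][150:310,230:430,::-1]; cv2.imwrite("pics/c7.png",cv2.resize(i,None,fx=3,fy=3,interpolation=2))
a=cv2.imread("pics/c4.png").astype(int);b=cv2.imread("pics/c7.png").astype(int);c=cv2.imread("pics/c6.png").astype(int)
s=np.s_[265:330,250:330]; print("cup diff vs shut1",abs(a-b)[s].mean(),"vs open",abs(c-b)[s].mean())
E
```

```text
clock: 12.77
tool_pos: [0.558, -0.3998, 0.1179]
ee_rot: [0.991, -0.131, 0.0, 0.0]
ft_force: [3.2, 0.9, 3.4]
finger_gap: -0.0
finger_force: 2.0
cup diff vs shut1 14.145192307692307 vs open 51.9349358974359
```

The cup matches the first shut picture. Now I'll release, rise and draw back.

```bash
python3 -m jog '[{"tx":0,"ty":0,"tz":-0.005,"ax":0,"ay":0,"az":0,"gripper":0},{"tx":0,"ty":0,"tz":-0.01,"ax":0,"ay":0,"az":0,"gripper":0},{"tx":0,"ty":0,"tz":-0.016,"ax":0,"ay":0,"az":0,"gripper":0},{"tx":0,"ty":0,"tz":-0.024,"ax":0,"ay":0,"az":0,"gripper":0},{"tx":0,"ty":0,"tz":-0.036,"ax":0,"ay":0,"az":0,"gripper":0},{"tx":0,"ty":0,"tz":-0.06,"ax":0,"ay":0,"az":0,"gripper":0},{"tx":0,"ty":0,"tz":-0.1,"ax":0,"ay":0,"az":0,"gripper":0},{"tx":0,"ty":0,"tz":-0.15,"ax":0,"ay":0,"az":0,"gripper":0},{"tx":0,"ty":0,"tz":-0.2,"ax":0,"ay":0,"az":0,"gripper":0},{"tx":0,"ty":0,"tz":-0.24,"ax":0,"ay":0,"az":0,"gripper":0}]'
python3 -m jog '[{"tx":-0.03,"ty":0,"tz":-0.02,"ax":0,"ay":0,"az":0,"gripper":0},{"tx":-0.06,"ty":0,"tz":-0.02,"ax":0,"ay":0,"az":0,"gripper":0},{"tx":-0.1,"ty":0,"tz":-0.02,"ax":0,"ay":0,"az":0,"gripper":0},{"tx":-0.14,"ty":0,"tz":-0.02,"ax":0,"ay":0,"az":0,"gripper":0},{"tx":-0.17,"ty":0,"tz":-0.02,"ax":0,"ay":0,"az":0,"gripper":0},{"tx":-0.19,"ty":0,"tz":-0.02,"ax":0,"ay":0,"az":0,"gripper":0},{"tx":-0.2,"ty":0,"tz":-0.02,"ax":0,"ay":0,"az":0,"gripper":0},{"tx":-0.2,"ty":0,"tz":-0.02,"ax":0,"ay":0,"az":0,"gripper":0},{"tx":-0.2,"ty":0,"tz":-0.02,"ax":0,"ay":0,"az":0,"gripper":0},{"tx":-0.2,"ty":0,"tz":-0.02,"ax":0,"ay":0,"az":0,"gripper":0}]'
python3 - <<'E'
from h import *
p=ctrl.read_camera("side")
i=p["image"][150:310,230:430,::-1]; cv2.imwrite("pics/c8.png",cv2.resize(i,None,fx=3,fy=3,interpolation=2))
E
```

```text
clock: 13.65
tool_pos: [0.5577, -0.3998, 0.2407]
ee_rot: [0.991, -0.131, 0.001, 0.0]
ft_force: [1.1, -0.6, 1.0]
finger_gap: 0.0001
finger_force: 0.0
clock: 14.48
tool_pos: [0.462, -0.3737, 0.248]
ee_rot: [0.991, -0.131, 0.0, -0.0]
ft_force: [0.1, -0.2, 0.7]
finger_gap: -0.0002
finger_force: 0.0
```

View pics/c8.png

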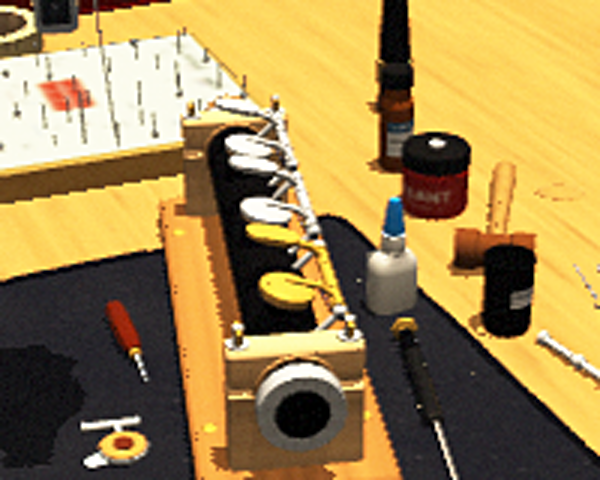

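The brass key is fully up again at about (272,237), the surroundings are unchanged, and the robot is clear.

```bash
python3 -c "
from cell import ctrl
print(ctrl.job_done())"
```

```text
the job is handed in; nothing more can be done
None
```

I pressed the brass key shut and held it for over 3 s, let it spring fully up, pressed it shut again, then released it and drew back; it rose freely both times, and the job is handed in. The force on the tip peaked near 10 N, above the 4.5 N stop force, because the plate's arc dragged it.

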